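# Hold a sprung dish cradle open at the rider

## Task

On the saleroom cataloguing table, take the upright grip post of the spring-return jaw on the dish cradle and ease the jaw open until the points of its pointer and of the rider on the edge rail stand tip to tip, never running it more than a centimetre past. Keep the jaw there and finish while still holding the post, so that a colleague can set a dish in. Do not shift the rider or the silver standing around.

Things in the scene. Friction and masses are not known exactly. Their poses are not given: they have to be found in the camera images.
- cradle: Dish cradle, fixed to the table: an aluminium bed 170 (its x) by 460 (its y) by 18 mm thick with a black fixed V jaw (cork-faced, like the moving one) at its -y end. Origin at the centre of the underside, z up. The sprung jaw opens along the cradle's +y, away from the fixed jaw. Nothing on the bed apart from the grip post is higher than 65 mm above the table; the last 30 mm at the +y end carry a low black end block, 52 mm high
- carriage (a joint): Travel of the sprung jaw carriage (black block and V jaw, 130 x 70 x 25 mm, top 45 mm above the table) along the cradle's +y, in m: 0 = home against its stop, 0.16 = end of travel. A spring pulls it home with 4.2 N at 0, growing by 0.7 N per 10 mm (8 to 14 N at the marks used); light friction. Let go, it runs home
- grip_post: Grip post: upright black rubber cylinder 26 mm in diameter and 60 mm tall standing on the middle of the carriage, moving with it. Origin at the centre of its foot, 45 mm above the table; z up. It revolves freely on its upright axis. It can be pinched from above; nothing else of the carriage rises above its foot
- post_top (a point): Centre of the top of the grip post, 105 mm above the table
- pointer_tip (a point): Tip of the carriage's flat dark steel pointer, which sticks out in the cradle's +x at 77 mm from the bed's centre line, 43 mm above the table, at the same cradle y as the post's axis. Axes as the cradle's
- rider_tip (a point): Tip of the rider's small dark steel point, which faces the pointer (cradle -x), 81 mm from the bed's centre line, 43 mm above the table. The two tips pass 4 mm clear of each other; they stand tip to tip when their cradle y is equal. Axes as the cradle's
- rider (a joint): Place of the rider along the cradle's +y, in m; it equals joint carriage when the tips stand tip to tip; 0.05 to 0.14 at the start. The rider is a dark steel block 20 x 22 x 30 mm, top 46 mm above the table, with a small steel knob on its outer side, on the rail along the bed's +x edge. Only light friction (2 N) holds it
- sugar_bowl: Loose silver bowl, 96 mm across the rim, 55 mm high, open on top; origin under its centre. To be left alone
- cream_jug: Loose silver jug, 68 mm across, 75 mm high, with an ear handle; origin under its centre. To be left alone
- caster: Loose silver caster, 52 mm across the foot, 100 mm high, waisted; origin under its centre. To be left alone

How it is judged (in metres and radians):
On the way, in this order (a step that is already met when the one before it is completed fails the run):
1. the post is held and the jaw is drawn off its stop (value of joint carriage above 0.01 m and contact force between the fingers and grip_post above 3 N), for 0.1 s.
2. the pointer stands at the rider, within 5 mm, held by the post (y of pointer_tip in the frame of rider_tip between -0.005 and 0.005 m and contact force between the fingers and grip_post above 3 N), for 0.5 s.
At the end, for the whole second after the job is handed in: The robot is still holding the grip post (the fingers press on it with more than 3 N) with the pointer tip within 5 mm of the rider tip along the slide, at rest; the rider has moved less than 3 mm, the three silver pieces stand upright within 15 mm of where they were and none of them props the post (all of step 2 and linear speed of grip_post below 0.005 m/s and value of joint carriage above 0.04 m and contact force between grip_post and sugar_bowl below 0.2 N and contact force between grip_post and cream_jug below 0.2 N and contact force between grip_post and caster below 0.2 N and distance of each of sugar_bowl, cream_jug, caster from where it was at the start of the episode below 0.015 m and angle between each of sugar_bowl, cream_jug, caster's own z axis and vertical below 0.2 rad and distance of rider_tip from where it was at the start of the episode below 0.003 m); the arm keeps its last pose, push and grip.
It fails at once if the pointer is pulled more than 12 mm past the rider (y of pointer_tip in the frame of rider_tip above 0.012 m).
It fails at once if the rider is shifted by more than 3 mm (distance of rider_tip from where it was at the start of the episode above 0.003 m).
It fails at once if a piece of silver is shifted by more than 15 mm or tipped (distance of any of sugar_bowl, cream_jug, caster from where it was at the start of the episode above 0.015 m or angle between any of sugar_bowl, cream_jug, caster's own z axis and vertical above 0.35 rad).
It also fails if it takes over 40 s, if anything falls off the work surface, if the arm or the gripper's body presses on something with over 40 N, if the wrist force passes 120 N, or if a joint passes its speed limit or range.

## Robot

A 6-joint arm with a two-finger parallel gripper is mounted at the origin on the work surface. World frame = base frame: x ahead of the robot, y to its left, z up, the work surface at z = 0. Lengths are in mm, angles in degrees, forces in N, time in s.
With the tool pointing down it reaches from about 350 to 850 mm from the base axis. Payload 8.1 kg.
Tool frame: the origin (TCP) lies midway between the tips of the shut fingers; the grasp point (between the pads) lies hold_point_z behind it (hold_point_z is the distance from the TCP to the grasp point, in mm); z points along the fingers, x is the direction in which the jaws open and shut, and the axes are right-handed (so a half turn about z gives the same grasp; the last joint's range is limited). The gripper opens to 85 mm and grips with 20 to 120 N. Pads are 22 mm wide; open, the fingers measure 114 mm over their backs; the gripper's body (76 mm by 85 mm) begins 54 mm behind the grasp point. The pads swing forward as they close: fully open they stand 13 mm farther back than shut.
Start: joints at [-72.96, 7.471, 85.268, -0, 87.261, -4.893], TCP at [224.131, -556.57, 196.192] pointing down, gripper open.
Joint ranges: [-169.43, 169.43], [-51.17, 129.36], [1.28, 143.12], [-76.62, 256.62], [0, 156.53], [-152.29, 152.29]. Speed limits (degrees/s): [136.94, 136.94, 159.86, 180, 180, 180].

## Interface

Orientations are given as [roll, pitch, yaw] about the fixed x, y, z axes, in that order (R = Rz(yaw) Ry(pitch) Rx(roll)).
In Python, from bench import * gives the robot as it stands.
- The arm moves only by the shell command python3 -m pendant 'ROWS' [OPENING] [FORCE]. ROWS is JSON, a list that holds one entry, the list of rows, each a list of 4 numbers: the shift along the tool's x, y, z normalised to -1 to 1, where 1 is 0.02 m, then the turn about the tool's z normalised to -1 to 1, where 1 is 0.08 rad. A call has exactly 10 rows; each row shifts and turns the pose as measured when the row begins, along the tool's axes as they then stand; what a row does not reach is not made up. A row lasts 1/12 s, in which the tool goes at most 41.7 mm and 7.16 degrees, less where a joint would pass 70% of its speed; a pose out of reach is approached as far as the arm can. A call with a number of a shift or a turn outside -1 to 1 is refused whole. A call with a gripper value outside its range is refused whole. OPENING is the gripper's target within -1 to 1 (fully open at 1, half-way at 0, shut at -1), set as the call begins (- or left out, the last holds). The fingers move at their own pace and stop on an object; FORCE is the grip in N (left out, the last holds). Time passes only in rows, so rows that do not move let the fingers close, or fill a call up. It gives the time, the measured TCP pose, the force and the opening at its end, in the units of the state.
- sense(): the state, without advancing time (a new reading comes with each control period).
- snapshot(name): name is "side" or "top"; returns the picture (420x560x3 uint8, red, green, blue); there is no depth.
- calibration(name): a dict with "mtx" (3x3 intrinsics, pixels), "D" ([k1, k2, p1, p2, k3] as OpenCV has them; the pictures are not rectified), "world_to_cam" (4x4, takes a point from world to camera coordinates). Camera axes: x right, y down, z forward; pixel columns grow to the right and rows downward; lengths in mm; the calibration is good to about 2 mm. A picture is of the moment at which its call begins. calibration takes no time and is no camera call.
- hand_in(): hands the job in, once; it reports no verdict.
The state is a dict: "time": time; "joint_pos": joint angles; "qd": joint speeds; "joint_efforts": joint torques, N m; "tool_pos": TCP position; "tcp_rot": TCP orientation; "ft_force": force on the tool from outside, world axes, zero at the start; "wrist_torque": the same for the moment, N m; "finger_gap": finger opening in mm.
Only numpy, scipy, OpenCV 4.12 (cv2) and the standard library are available. Lean on these libraries where they do the work, as an engineer would, in place of code of your own. Each camera call takes 0.05 s, during which the arm holds its last target.

## Working session

There is one attempt and no reset: what is moved stays moved. The work goes in short steps, Python scripts to look and compute and a shell command to move; the robot and the scene stay as the last step left them, time stands still between calls to the robot, and variables do not carry over. Pictures are saved under pics/ and viewed, and the job is handed in when it is done.

```bash
mkdir -p pics; ls; python3 - <<'E'
from bench import *
import cv2
print(sense())
for n in ("side","top"):
    im=snapshot(n); cv2.imwrite(f"pics/{n}0.png",im[:,:,::-1]); print(calibration(n))
E
```

```text
pics
{'time': 0.0, 'joint_pos': array([-7.29614552e+01,  7.51605473e+00,  8.53302734e+01, -6.38768039e-04,
        8.72617295e+01, -4.89298951e+00]), 'qd': array([-0.15306663, -0.00360208,  0.0396309 ,  0.05466291,  0.02414351,
        0.02691115]), 'joint_efforts': array([-1.97924215e-03, -5.69416165e+01, -5.00546801e+01, -2.78040197e-04,
        1.49217522e-02,  3.74379601e-05]), 'tool_pos': array([ 223.93230393, -555.97119449,  195.12510374]), 'tcp_rot': array([-1.79991419e+02,  1.07718286e-01, -6.80684265e+01]), 'ft_force': array([ 0.88599574,  0.35398207, -0.05011193]), 'wrist_torque': array([-0.02847411, -0.0438563 ,  0.01228836]), 'finger_gap': 85.6612395652169}
{'mtx': array([[419.57975793,   0.        , 284.64436758],
       [  0.        , 419.57975793, 214.34148203],
       [  0.        ,   0.        ,   1.        ]]), 'D': array([-0.06976751,  0.        ,  0.        ,  0.        ,  0.        ]), 'world_to_cam': array([[-9.80371839e-01, -1.97147257e-01,  2.00433454e-03,
         5.87171200e+02],
       [-1.49973285e-01,  7.39109367e-01, -6.56677514e-01,
         8.71607755e+01],
       [ 1.27980748e-01, -6.44088739e-01, -7.54168830e-01,
         9.16891164e+02],
       [ 0.00000000e+00,  0.00000000e+00,  0.00000000e+00,
         1.00000000e+00]])}
{'mtx': array([[546.60298758,   0.        , 284.68680469],
       [  0.        , 546.60298758, 214.07769915],
       [  0.        ,   0.        ,   1.        ]]), 'D': array([0.03743625, 0.        , 0.        , 0.        , 0.        ]), 'world_to_cam': array([[ 3.77453372e-02, -9.99273038e-01, -5.35593114e-03,
         7.91819590e+01],
       [-9.79085050e-01, -3.59094360e-02, -2.00257277e-01,
         5.93693108e+02],
       [ 1.99919369e-01,  1.28026906e-02, -9.79728706e-01,
         1.16011364e+03],
       [ 0.00000000e+00,  0.00000000e+00,  0.00000000e+00,
         1.00000000e+00]])}
```

View pics/side0.png

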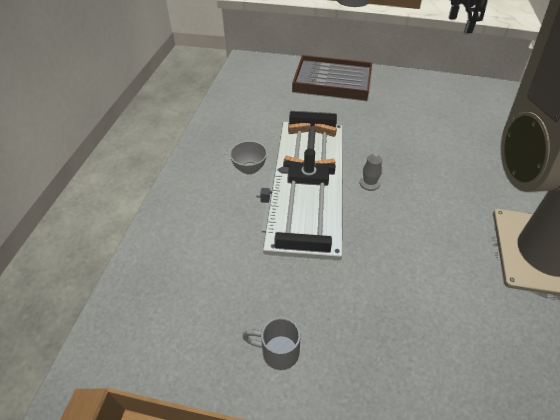

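View pics/top0.png

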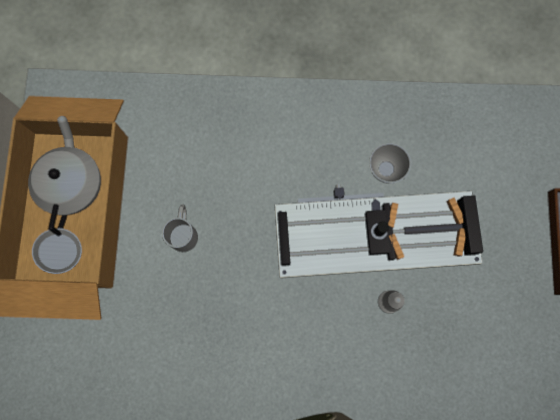

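The top view shows the bed with corners near (276,205), (472,192), (482,263) and (282,277). The fixed jaw is on the right at (473,225) and the end block on the left at (284,238). The post is near (381,230), the pointer at (376,204) and the rider at (339,192). The bowl is at (390,163), the caster at (391,301) and the jug at (181,235). Next I'll zoom in.

```bash
python3 - <<'E'
import cv2
t=cv2.imread("pics/top0.png"); s=cv2.imread("pics/side0.png")
cv2.imwrite("pics/top0z.png",cv2.resize(t[150:330,265:495],None,fx=3.4,fy=3.3,interpolation=cv2.INTER_CUBIC)[:600,:800])
cv2.imwrite("pics/side0z.png",cv2.resize(s[100:260,220:400],None,fx=3.7,fy=3.7,interpolation=cv2.INTER_CUBIC))
E
```

```text
(no output)
```

View pics/top0z.png

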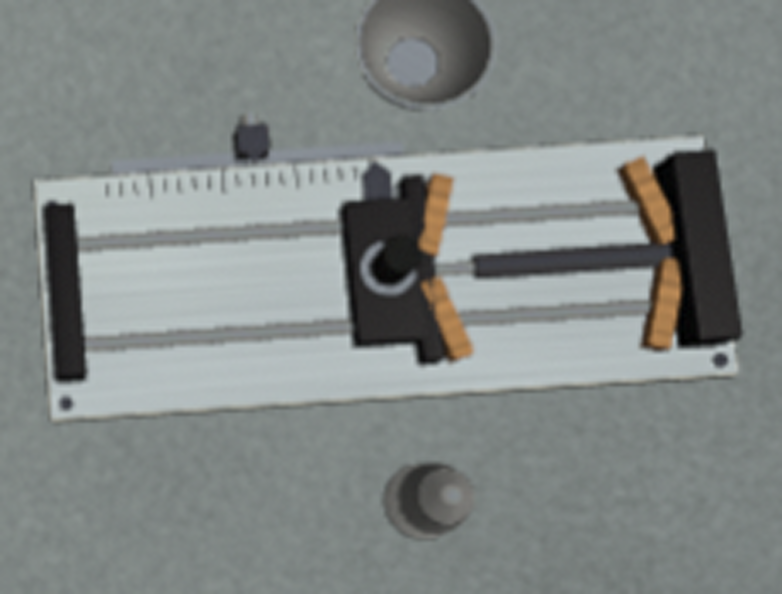

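View pics/side0z.png

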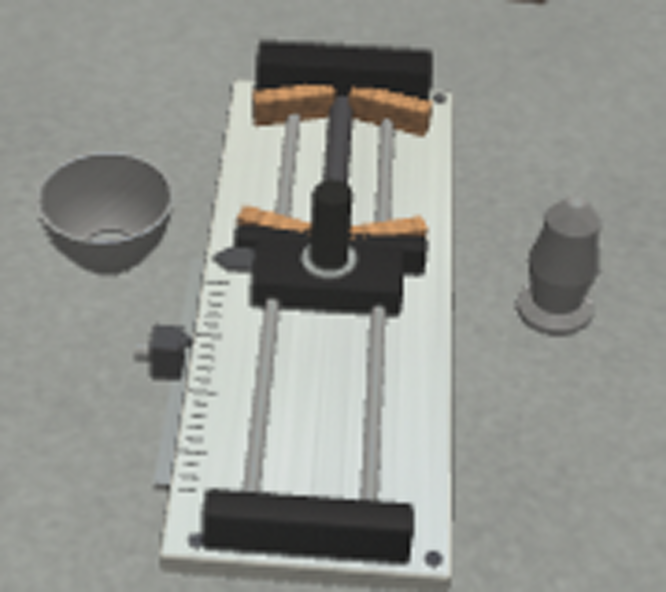

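```bash
cat > h.py <<'E'
import numpy as np, cv2
from bench import *
def ray(n,uv):
    c=calibration(n); T=c["world_to_cam"]; R=T[:3,:3]; t=T[:3,3]
    p=cv2.undistortPoints(np.array(uv,float).reshape(-1,1,2),c["mtx"],c["D"]).reshape(-1,2)
    d=np.c_[p,np.ones(len(p))]@R
    return -R.T@t, d
def plane(n,uv,z):
    o,d=ray(n,uv); return o+d*((z-o[2])/d[:,2])[:,None]
def two(uv_t,uv_s):
    o1,d1=ray("top",[uv_t]);o2,d2=ray("side",[uv_s]);d1=d1[0];d2=d2[0]
    A=np.c_[d1,-d2]; k=np.linalg.lstsq(A,o2-o1,rcond=None)[0]
    a=o1+k[0]*d1;b=o2+k[1]*d2; return (a+b)/2,np.linalg.norm(a-b)
def proj(n,P):
    c=calibration(n);T=c["world_to_cam"]
    return cv2.projectPoints(np.array(P,float).reshape(-1,1,3),cv2.Rodrigues(T[:3,:3])[0],T[:3,3],c["mtx"],c["D"])[0].reshape(-1,2)
E
python3 - <<'E'
from h import *
for n,f in(("top","top0"),("side","side0")):
    im=cv2.imread(f"pics/{f}.png"); g=im.min(2)
    roi=np.zeros_like(g)
    if n=="top": roi[180:290,265:495]=1
    else: roi[100:265,255:350]=1
    m=((g>150)*roi).astype(np.uint8)
    m=cv2.morphologyEx(m,cv2.MORPH_CLOSE,np.ones((3,3)))
    cs,_=cv2.findContours(m,cv2.RETR_EXTERNAL,cv2.CHAIN_APPROX_NONE)
    pts=np.vstack([c for c in cs if cv2.contourArea(c)>40]); hull=cv2.convexHull(pts)
    q=cv2.approxPolyDP(hull,5,True).reshape(-1,2)
    P=plane(n,q,18); print(n); print(np.c_[q,P].round(1)); 
    k=np.roll(P,-1,0)-P; print(np.linalg.norm(k,axis=1).round(1),np.degrees(np.arctan2(k[:,1],k[:,0])).round(1),P.mean(0))
zt=lambda x,y:(265+(x+.5)/3.4-.5,150+(y+.5)/3.3-.5)
zs=lambda x,y:(220+(x+.5)/3.7-.5,100+(y+.5)/3.7-.5)
print("post top", two(zt(402,254),zs(333,188)), plane("top",[zt(402,254)],105),plane("side",[zs(333,188)],105))
print("ptr", two(zt(376,163),zs(213,259)),plane("top",[zt(376,163)],43),plane("side",[zs(213,259)],43))
print("rider tip",plane("top",[zt(253,162)],43),plane("side",[zs(192,342)],43))
print("rider blk top c",plane("top",[zt(253,141)],46))
E
```

```text
top
[[ 481.   262.   505.  -344.9   18. ]
 [ 280.   276.   455.9  107.    18. ]
 [ 275.   205.   619.6  125.    18. ]
 [ 471.   191.   669.3 -327.6   18. ]]
[454.5 164.7 455.4 165.3] [  96.2    6.3  -83.7 -174. ] [ 562.45906645 -110.11641819   18.        ]
side
[[ 260.   113.   743.8 -353.4   18. ]
 [ 342.   125.   501.6 -344.3   18. ]
 [ 348.   194.   458.2  -75.4   18. ]
 [ 341.   255.   454.9  107.6   18. ]
 [ 255.   245.   640.8  118.1   18. ]]
[242.4 272.4 183.  186.2 482.6] [177.8  99.2  91.    3.2 -77.7] [ 559.86269044 -109.50262586   18.        ]
post top (array([ 561.29777381, -109.29719397,  108.43360491]), np.float64(0.7017551623309631)) [[ 561.58327686 -109.85324838  105.        ]] [[ 562.13631395 -113.42784459  105.        ]]
ptr (array([ 638.01797691, -103.69815598,   38.31800971]), np.float64(1.246865421071775)) [[ 636.25793897 -102.94567819   43.        ]] [[637.55417874 -98.92993665  43.        ]]
rider tip [[633.99180324 -20.87403912  43.        ]] [[634.54512396 -21.33084537  43.        ]]
rider blk top c [[648.14485532 -20.34163036  46.        ]]
```

```bash
python3 - <<'E'
import bench
print([n for n in dir(bench) if not n.startswith('__')]); print(getattr(bench,'hold_point_z',None))
from h import *
g=np.array
C=g([562.5,-110.1]);a=np.radians(6.15);ex=g([np.cos(a),np.sin(a)]);ey=g([-np.sin(a),np.cos(a)])
# caster & bowl in cradle frame (top view)
for nm,uv,z in(("caster top",(393,298),100),("caster foot",(391,302),5),("bowl rim",(390,163),55),("jug",(181,235),75)):
    p=plane("top",[uv],z)[0]; r=p[:2]-C; print(nm,p.round(0),(r@ex).round(),(r@ey).round())
# motion in tool axes (after yaw -83.85) to post
s=sense(); d=g([561.5,-110.2])-s["tool_pos"][:2]; y=np.radians(s["tcp_rot"][2]); 
print(s["tool_pos"],s["tcp_rot"],"now-axes",d@g([np.cos(y),np.sin(y)]),d@g([np.sin(y),-np.cos(y)]), "cradle",d@ex,d@ey)
E
```

```text
['PlanningError', 'calibration', 'hand_in', 'hold_point_z', 'sense', 'snapshot']
18.700000000000003
caster top [ 412. -132.  100.] -152.0 -5.0
caster foot [ 408. -145.    5.] -157.0 -18.0
bowl rim [ 719. -134.   55.] 153.0 -41.0
jug [532. 326.  75.] 17.0 437.0
[ 223.94481799 -556.03515884  195.21433359] [-1.79994818e+02  9.71623879e-02 -6.80665991e+01] now-axes -287.47849631492755 -479.65467152605777 cradle 383.37559814178456 407.10642405848995
```

```bash
python3 -m pendant '[[[-0.5,-0.5,0,0.86],[-0.9,-0.9,0,0.86],[-0.9,-0.9,0,0.86],[-0.9,-0.9,0,0.86],[-0.9,-0.9,0,0],[-0.9,-0.9,0,0],[-0.9,-0.9,0,0],[-0.9,-0.9,0,0],[-0.9,-0.9,0,0],[-0.9,-0.9,0,0]]]' 1 40
cat >> h.py <<'E'
C=np.array([562.5,-110.1]);a=np.radians(6.15);ex=np.array([np.cos(a),np.sin(a)]);ey=np.array([-np.sin(a),np.cos(a)])
def rep(tx=0,ty=0,w=0):
    s=sense(); r=s["tool_pos"][:2]-C; y=np.radians(s["tcp_rot"][2])
    t=C+tx*ex+ty*ey-s["tool_pos"][:2]
    print("t",s["time"],"cradle",(r@ex).round(1),(r@ey).round(1),"z",s["tool_pos"][2].round(1),"rpy",s["tcp_rot"].round(2),"need tool dx",(t@np.array([np.cos(y),np.sin(y)])).round(1),"dy",(t@np.array([np.sin(y),-np.cos(y)])).round(1),"turn units",((s["tcp_rot"][2]+83.85)/57.2958/.08).round(2),"F",s["ft_force"].round(1),"gap",round(s["finger_gap"],1))
E
python3 -c "
from h import *
rep()"
```

```text
time: 0.93
tool_pos: [366.0, -352.5, 189.3]
tcp_rot: [179.7, 0.6, -85.2]
ft_force: [-0.4, -0.8, -0.6]
finger_gap: 85.7
t 0.9333 cradle -221.3 -220.0 z 189.3 rpy [179.68   0.57 -85.16] need tool dx -225.0 dy -216.2 turn units -0.29 F [-0.4 -0.8 -0.6] gap 85.7
```

```bash
python3 -m pendant '[[[-0.9,-0.9,0,-0.1],[-1,-1,0,-0.1],[-1,-1,0,-0.1],[-1,-1,0,0],[-1,-1,0,0],[-1,-1,0,0],[-1,-1,0,0],[-1,-1,0,0],[-0.8,-0.8,0,0],[-0.5,-0.5,0,0]]]' 1 40
python3 -c "
from h import *
rep(-1,-0.3)"
```

```text
time: 1.77
tool_pos: [534.9, -135.4, 185.8]
tcp_rot: [179.4, 0.9, -83.7]
ft_force: [0.2, -0.3, -0.7]
finger_gap: 85.5
t 1.7667 cradle -30.1 -22.2 z 185.8 rpy [179.4    0.86 -83.66] need tool dx -21.8 dy -29.2 turn units 0.04 F [ 0.2 -0.3 -0.7] gap 85.5
```

```bash
python3 -m pendant '[[[-0.5,-0.7,0,0],[-0.35,-0.5,0,0],[-0.1,-0.1,0.2,0],[0,0,0.5,0],[0,0,0.6,0],[0,0,0.5,0],[0,0,0.3,0],[0,0,0,0],[0,0,0,0],[0,0,0,0]]]' 1 40
python3 - <<'E'
from h import *
rep(-1,-0.3)
for n in ("side","top"): cv2.imwrite(f"pics/{n}1.png",snapshot(n)[:,:,::-1])
s=cv2.imread("pics/side1.png")
cv2.imwrite("pics/side1z.png",cv2.resize(s[100:260,220:400],None,fx=3.7,fy=3.7,interpolation=cv2.INTER_CUBIC))
E
```

```text
time: 2.6
tool_pos: [555.4, -110.9, 134.1]
tcp_rot: [178.9, 1.0, -83.6]
ft_force: [-0.1, 0.3, 0.4]
finger_gap: 85.2
t 2.6 cradle -7.2 -0.1 z 134.1 rpy [178.9    1.03 -83.61] need tool dx 0.3 dy -6.2 turn units 0.05 F [-0.1  0.3  0.4] gap 85.2
```

View pics/side1z.png

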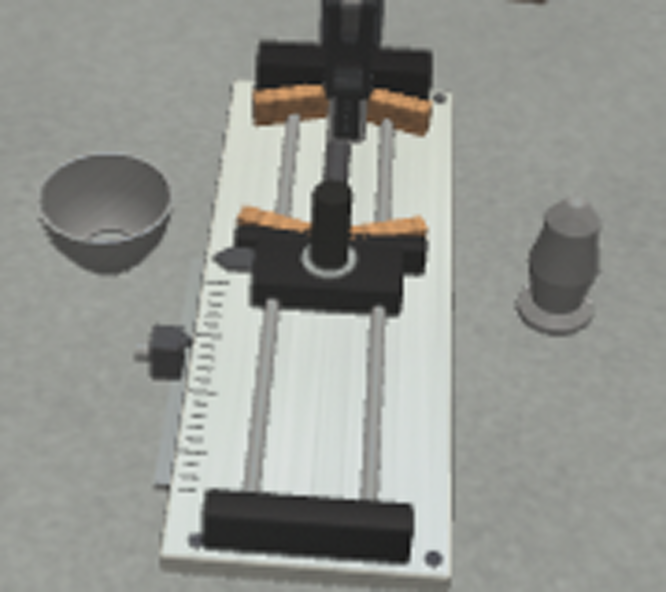

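View pics/top1.png

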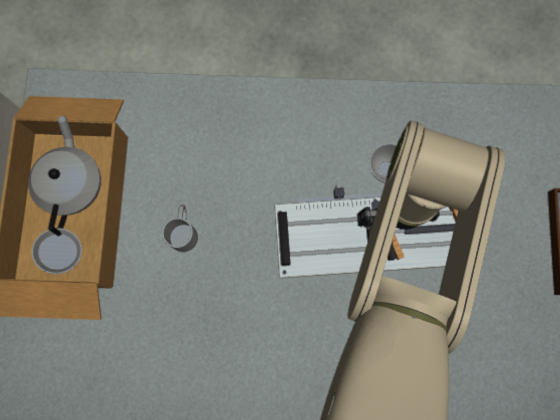

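The side view shows the finger just behind and about 10 px right of the post (345 against 333). That agrees with the 6 mm offset the state gives. I'll correct it and descend.

```bash
python3 -m pendant '[[[0,-0.25,0,0],[0,-0.1,0.2,0],[0,0,0.5,0],[0,0,0.6,0],[0,0,0.6,0],[0,0,0.6,0],[0,0,0.5,0],[0,0,0.2,0],[0,0,0,0],[0,0,0,0]]]' 1 40
python3 -c "
from h import *
rep(-1,-0.3)"
```

```text
time: 3.53
tool_pos: [562.0, -108.7, 63.2]
tcp_rot: [178.9, 1.0, -83.6]
ft_force: [-1.1, -0.9, -0.5]
finger_gap: 85.5
t 3.5333 cradle -0.4 1.4 z 63.2 rpy [178.94   1.02 -83.58] need tool dx 1.7 dy 0.6 turn units 0.06 F [-1.1 -0.9 -0.5] gap 85.5
```

```bash
python3 -m pendant '[[[0.08,0,0,0],[0,0,0,0],[0,0,0,0],[0,0,0,0],[0,0,0,0],[0,0,0,0],[0,0,0,0],[0,0,0,0],[0,0,0,0],[0,0,0,0]]]' -1 40
python3 - <<'E'
from h import *
rep(-1,-0.3)
cv2.imwrite("pics/side2.png",snapshot("side")[:,:,::-1])
s=cv2.imread("pics/side2.png")
cv2.imwrite("pics/side2z.png",cv2.resize(s[100:260,220:400],None,fx=3.7,fy=3.7,interpolation=cv2.INTER_CUBIC))
E
```

```text
time: 4.37
tool_pos: [563.4, -110.2, 65.6]
tcp_rot: [179.1, 1.0, -83.6]
ft_force: [0.2, 0.6, -1.3]
finger_gap: 22.9
t 4.3667 cradle 0.9 -0.2 z 65.6 rpy [179.11   1.01 -83.57] need tool dx 0.1 dy 1.9 turn units 0.06 F [ 0.2  0.6 -1.3] gap 22.9
```

View pics/side2z.png

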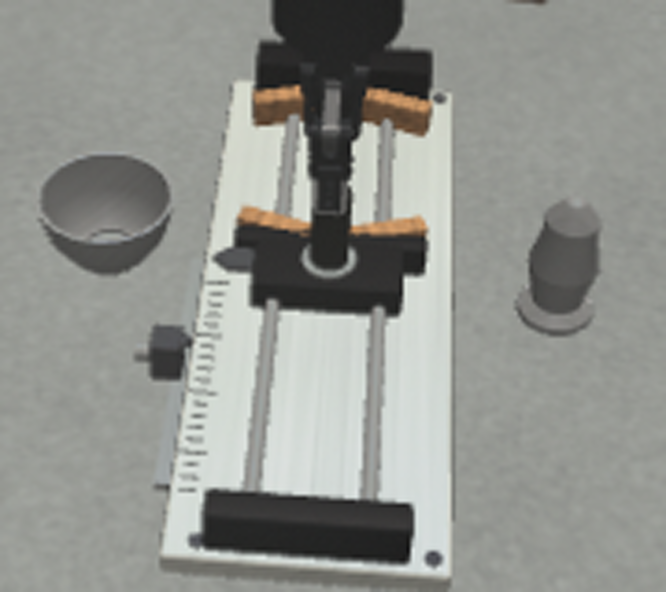

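The side view shows the pads closed on the post with the gap at 22.9 mm. The carriage is still home, with the pointer tip at zoom (213,259). Now I'll ease it open.

```bash
python3 -m pendant '[[[-0.1,0,0,0],[-0.2,0,0,0],[-0.25,0,0,0],[-0.25,0,0,0],[-0.25,0,0,0],[-0.25,0,0,0],[-0.25,0,0,0],[-0.2,0,0,0],[-0.1,0,0,0],[0,0,0,0]]]' -1 50
python3 -c "
from h import *
rep(-1,80)"
```

```text
time: 5.25
tool_pos: [560.8, -84.3, 65.7]
tcp_rot: [179.3, -0.1, -83.9]
ft_force: [0.8, -4.8, -3.0]
finger_gap: 22.1
t 5.25 cradle 1.1 25.8 z 65.7 rpy [ 1.7927e+02 -1.5000e-01 -8.3860e+01] need tool dx -54.2 dy 2.1 turn units -0.0 F [ 0.8 -4.8 -3. ] gap 22.1
```

```bash
python3 -m pendant '[[[-0.2,0,0,0],[-0.25,0,0,0],[-0.25,0.02,0,0],[-0.25,0.02,0,0],[-0.25,0,0,0],[-0.25,0,0,0],[-0.25,0,0,0],[-0.25,0,0,0],[-0.2,0,0,0],[-0.1,0,0,0]]]' -1 50
python3 - <<'E'
from h import *
rep(-1,80)
cv2.imwrite("pics/side3.png",snapshot("side")[:,:,::-1])
s=cv2.imread("pics/side3.png")
cv2.imwrite("pics/side3z.png",cv2.resize(s[100:260,220:400],None,fx=3.7,fy=3.7,interpolation=cv2.INTER_CUBIC))
E
```

```text
time: 6.08
tool_pos: [557.8, -54.7, 65.8]
tcp_rot: [179.5, -1.6, -84.3]
ft_force: [1.1, -8.4, -2.4]
finger_gap: 22.1
t 6.0833 cradle 1.2 55.6 z 65.8 rpy [179.54  -1.63 -84.28] need tool dx -24.4 dy 2.4 turn units -0.09 F [ 1.1 -8.4 -2.4] gap 22.1
```

View pics/side3z.png

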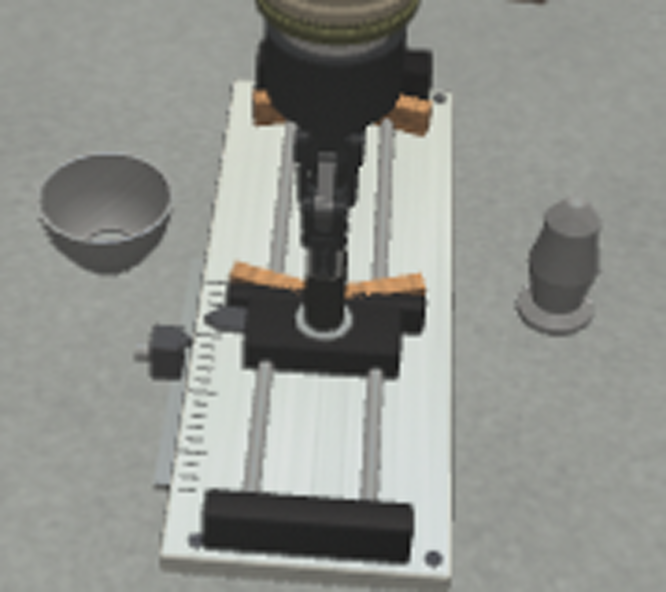

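```bash
cat >> h.py <<'E'
zs=lambda x,y:(220+(x+.5)/3.7-.5,100+(y+.5)/3.7-.5)
def cr(n,uv,z):
    r=plane(n,[uv],z)[0][:2]-C; return (r@ex).round(1),(r@ey).round(1)
E
python3 - <<'E'
from h import *
for x,y in((213,259),(205,319),(192,342)): print(cr("side",zs(x,y),43))
s=cv2.imread("pics/side3.png")
cv2.imwrite("pics/side3zz.png",cv2.resize(s[170:210,245:295],None,fx=14,fy=14,interpolation=cv2.INTER_CUBIC))
rep()
E
```

```text
(np.float64(75.8), np.float64(3.1))
(np.float64(75.1), np.float64(59.4))
(np.float64(81.1), np.float64(80.5))
t 6.1333 cradle 1.2 55.6 z 65.7 rpy [179.53  -1.63 -84.28] need tool dx 55.6 dy 0.8 turn units -0.09 F [ 0.9 -7.8 -2.9] gap 22.2
```

View pics/side3zz.png

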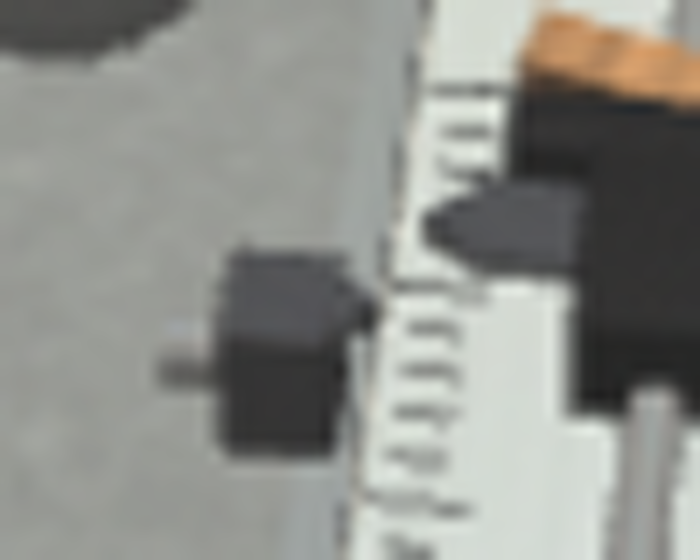

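In the close-up the pointer tip is at (425,225) and the rider tip at (380,307), which I'll convert.

```bash
python3 - <<'E'
from h import *
q=lambda x,y:(245+(x+.5)/14-.5,170+(y+.5)/14-.5)
print(cr("side",q(425,225),43),cr("side",q(380,307),43))
# expected pixels of rider tip for cradle y=79..82 and of the pointer
for y in (79,81,83): 
    P=np.r_[C+81*ex+y*ey,43]; print(y,proj("side",P),proj("top",P))
E
```

```text
(np.float64(75.6), np.float64(58.6)) (np.float64(81.0), np.float64(78.6))
79 [[271.66028942 191.5998678 ]] [[339.9446001  198.52602197]]
81 [[271.56485319 192.212682  ]] [[339.06807898 198.58679495]]
83 [[271.46916372 192.82715478]] [[338.19156516 198.64756516]]
```

```bash
python3 -m pendant '[[[-0.2,0.03,0,0],[-0.2,0.03,0,0],[-0.2,0,0,0],[-0.2,0,0,0],[-0.2,0,0,0],[-0.15,0,0,0],[-0.15,0,0,0],[-0.1,0,0,0],[-0.1,0,0,0],[-0.1,0,0,0]]]' -1 50
python3 - <<'E'
from h import *
rep(-1,78)
for n in ("side","top"): cv2.imwrite(f"pics/{n}4.png",snapshot(n)[:,:,::-1])
s=cv2.imread("pics/side4.png")
cv2.imwrite("pics/side4zz.png",cv2.resize(s[170:210,245:295],None,fx=14,fy=14,interpolation=cv2.INTER_CUBIC))
s=cv2.imread("pics/top4.png")
cv2.imwrite("pics/top4zz.png",cv2.resize(s[180:220,320:370],None,fx=14,fy=14,interpolation=cv2.INTER_CUBIC))
E
```

```text
time: 6.97
tool_pos: [556.4, -40.7, 65.8]
tcp_rot: [179.8, -3.2, -84.8]
ft_force: [1.3, -8.6, -2.1]
finger_gap: 22.1
t 6.9667 cradle 1.4 69.7 z 65.8 rpy [179.84  -3.24 -84.78] need tool dx -8.3 dy 2.5 turn units -0.2 F [ 1.3 -8.6 -2.1] gap 22.1
```

View pics/side4zz.png

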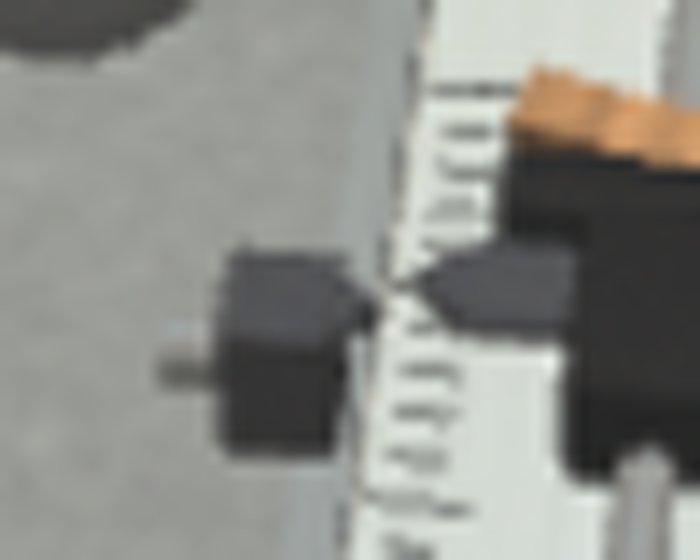

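View pics/top4zz.png

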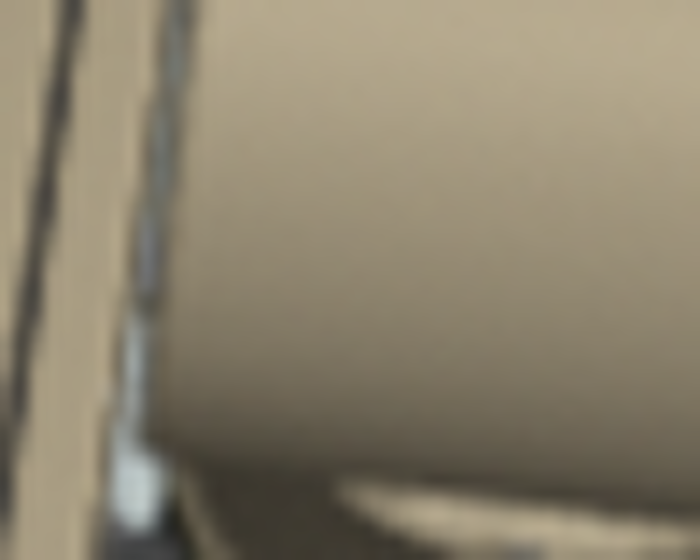

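```bash
python3 - <<'E'
from h import *
q=lambda x,y:(245+(x+.5)/14-.5,170+(y+.5)/14-.5)
iq=lambda p:((p[0]-245+.5)*14-.5,(p[1]-170+.5)*14-.5)
print(cr("side",q(410,287),43),cr("side",q(382,305),43))
for x,y in((77,72),(77,76),(77,78),(77,80),(81,76),(81,78),(81,80)): print(x,y,np.round(iq(proj("side",np.r_[C+x*ex+y*ey,43])[0])))
# blob centroids of rider top face rows: dark steel mask columns
s=cv2.imread("pics/side4.png")[:,:,::-1].astype(int)
print(s[183:200,268:278].sum(2)//3)
E
```

```text
(np.float64(76.5), np.float64(73.5)) (np.float64(80.7), np.float64(78.1))
77 72 [408. 281.]
77 76 [406. 298.]
77 78 [404. 306.]
77 80 [403. 315.]
81 76 [382. 296.]
81 78 [380. 305.]
81 80 [379. 313.]
[[153 157 162 160 157 141 208 215 210 207]
 [152 158 162 160 158 160 211 210 176 168]
 [152 160 163 159 159 158 212 183 173 174]
 [154 161 163 160 155 197 213 207 207 206]
 [151 155 162 160 129 191 213 159 158 159]
 [102 114 156 160 134 198 207 203 122  88]
 [ 85 111 151 159 131 192 153  95  85  85]
 [ 84  77 113 149 155 124 112  80  83  84]
 [ 83  86  85  97 159 211 186 105  74  80]
 [ 80  84  69  62 147 207 207 170  91  66]
 [ 74  69  79  81 196 214 157 141 142  94]
 [ 60  73 152 134 194 213 215 212 210 178]
 [ 50  67 151 142 201 210 205 201 199 205]
 [ 50  51 152 149 208 185 149 141 142 164]
 [ 51  68 153 169 212 215 214 212 209 179]
 [ 51  73 150 186 215 207 204 201 203 207]
 [ 50  98 133 195 213 156 142 144 164 175]]
```

```bash
python3 - <<'E'
from h import *
s=cv2.imread("pics/top0.png")
cv2.imwrite("pics/top0zz.png",cv2.resize(s[180:215,330:387],None,fx=14,fy=14,interpolation=cv2.INTER_CUBIC))
s=cv2.imread("pics/side0.png")
cv2.imwrite("pics/side0zz.png",cv2.resize(s[160:202,250:300],None,fx=14,fy=14,interpolation=cv2.INTER_CUBIC))
E
```

```text
(no output)
```

View pics/top0zz.png

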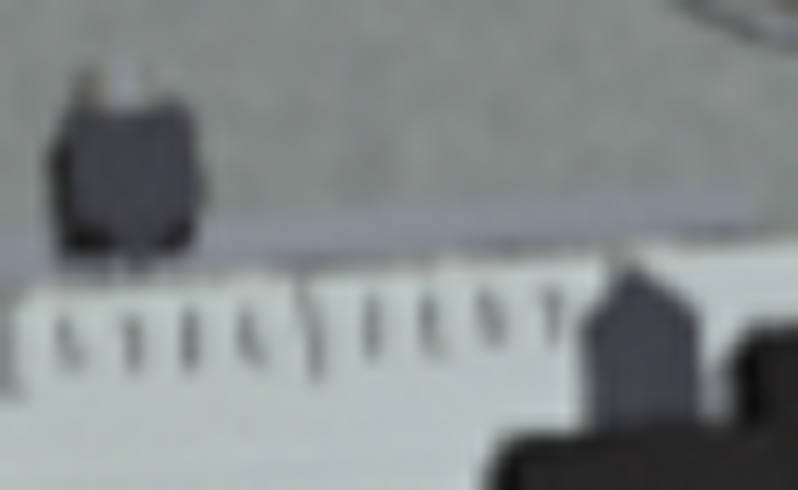

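View pics/side0zz.png

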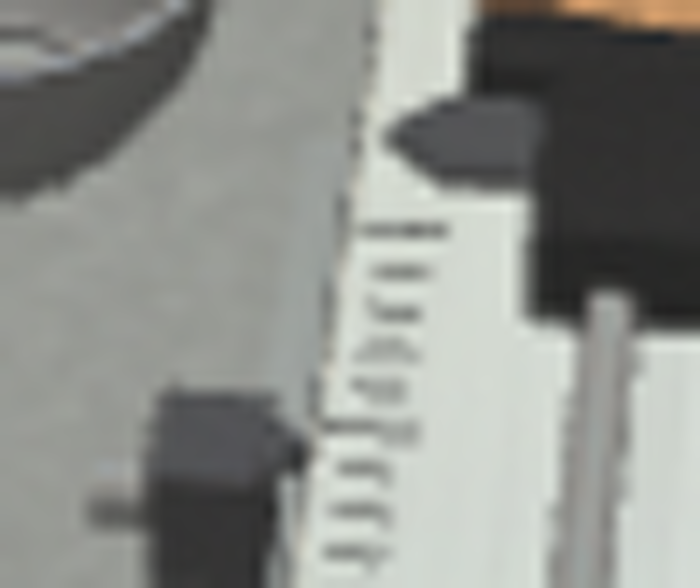

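```bash
python3 - <<'E'
from h import *
qt=lambda x,y:(330+(x+.5)/14-.5,180+(y+.5)/14-.5)
q0=lambda x,y:(250+(x+.5)/14-.5,160+(y+.5)/14-.5)
print("top: ptr",cr("top",qt(630,258),43),"rider tip",cr("top",qt(137,268),43),"block top c",cr("top",qt(133,172),46), "edges",cr("top",qt(70,172),46),cr("top",qt(197,172),46))
print("side: ptr",cr("side",q0(383,133),43),"tip",cr("side",q0(308,449),43),"blk corners", [cr("side",q0(*p),46) for p in((165,395),(150,478),(272,395),(262,482))])
q=lambda x,y:(245+(x+.5)/14-.5,170+(y+.5)/14-.5)
print("ticks side long:",[cr("side",q0(*p),18) for p in((405,230),(350,428))], "top long", cr("top",qt(315,340),18),cr("top",qt(8,345),18))
# bed corners in both
for n,us in(("top",((481,262),(280,276),(275,205),(471,191))),("side",((342,125),(341,255)))):
    for u in us: print(n,cr(n,u,18))
s=cv2.imread("pics/side0.png")
cv2.imwrite("pics/side0c.png",cv2.resize(s[225:265,255:355],None,fx=8,fy=8,interpolation=cv2.INTER_CUBIC))
E
```

```text
top: ptr (np.float64(76.7), np.float64(0.5)) rider tip (np.float64(80.7), np.float64(80.4)) block top c (np.float64(96.1), np.float64(80.0)) edges (np.float64(96.8), np.float64(90.2)) (np.float64(95.3), np.float64(69.6))
side: ptr (np.float64(76.8), np.float64(1.0)) tip (np.float64(81.3), np.float64(79.1)) blk corners [(np.float64(106.2), np.float64(71.6)), (np.float64(106.2), np.float64(91.0)), (np.float64(88.3), np.float64(70.0)), (np.float64(87.6), np.float64(90.2))]
ticks side long: [(np.float64(73.3), np.float64(-0.9)), (np.float64(77.8), np.float64(49.3))] top long (np.float64(72.1), np.float64(49.4)) (np.float64(74.9), np.float64(100.1))
top (np.float64(-82.4), np.float64(-227.2))
top (np.float64(-82.7), np.float64(227.2))
top (np.float64(82.0), np.float64(227.7))
top (np.float64(82.9), np.float64(-227.7))
side (np.float64(-85.6), np.float64(-226.4))
side (np.float64(-83.7), np.float64(227.9))
```

View pics/side0c.png

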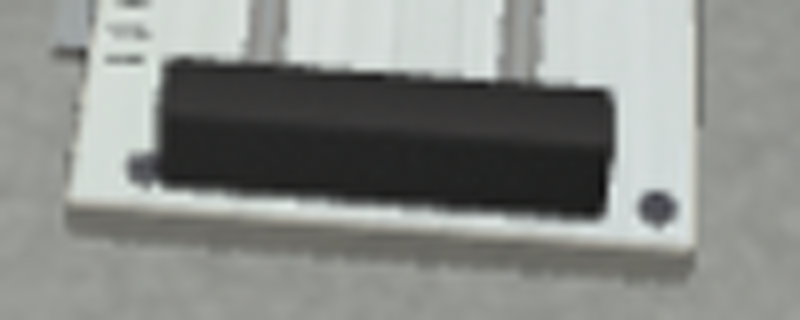

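Finer readings put the rider at about 79–80 mm of travel: the top view gives 79.9 mm and the side view 78–80 mm. The carriage is now at about 72–73 mm, so I'll ease a few millimetres more.

```bash
python3 -m pendant '[[[-0.17,0,0,0],[-0.17,0,0,0],[-0.17,0,0,0],[-0.17,0,0,0],[-0.15,0,0,0],[-0.1,0,0,0],[-0.1,0,0,0],[-0.1,0,0,0],[-0.08,0,0,0],[-0.08,0,0,0]]]' -1 50
python3 - <<'E'
from h import *
rep(-1,78)
cv2.imwrite("pics/side5.png",snapshot("side")[:,:,::-1])
s=cv2.imread("pics/side5.png")
cv2.imwrite("pics/side5zz.png",cv2.resize(s[170:210,245:295],None,fx=14,fy=14,interpolation=cv2.INTER_CUBIC))
E
```

```text
time: 7.9
tool_pos: [555.9, -34.1, 66.7]
tcp_rot: [180.0, -4.8, -85.4]
ft_force: [-3.3, -10.6, 4.4]
finger_gap: 22.2
t 7.9 cradle 1.5 76.2 z 66.7 rpy [179.97  -4.83 -85.37] need tool dx -1.7 dy 2.6 turn units -0.33 F [ -3.3 -10.6   4.4] gap 22.2
```

View pics/side5zz.png

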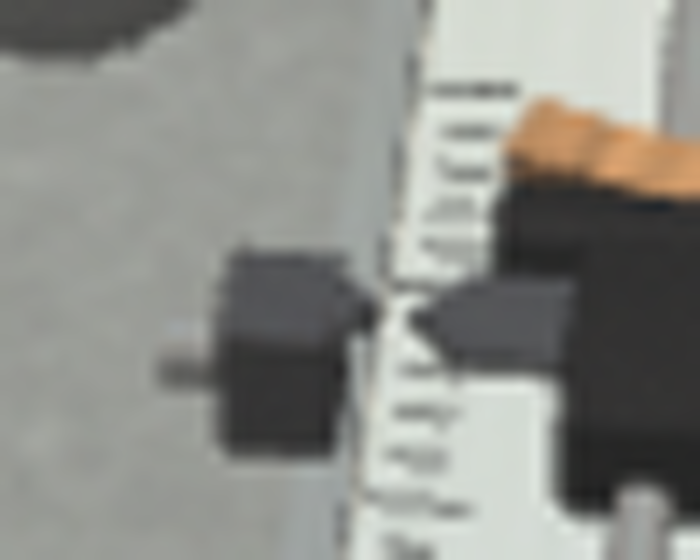

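The pointer tip is now at (407,315) and the rider tip at (382,310). Equal cradle y should give rows within 1–2 px, so they are tip to tip to about 1 mm. Next I'll hold there and check for drift.

```bash
python3 -m pendant '[[[-0.06,0,0,0],[-0.06,0,0,0],[-0.06,0,0,0],[-0.06,0,0,0],[-0.06,0,0,0],[-0.06,0,0,0],[-0.06,0,0,0],[-0.06,0,0,0],[-0.06,0,0,0],[-0.06,0,0,0]]]' -1 50
python3 - <<'E'
from h import *
rep(-1,78)
cv2.imwrite("pics/side6.png",snapshot("side")[:,:,::-1])
rep(-1,78)
s=cv2.imread("pics/side6.png")
cv2.imwrite("pics/side6zz.png",cv2.resize(s[170:210,245:295],None,fx=14,fy=14,interpolation=cv2.INTER_CUBIC))
E
```

```text
time: 8.78
tool_pos: [557.8, -42.0, 69.3]
tcp_rot: [-179.7, -6.6, -85.8]
ft_force: [0.6, -8.3, 12.4]
finger_gap: 12.2
t 8.7833 cradle 2.6 68.2 z 69.3 rpy [-179.75   -6.6   -85.85] need tool dx -9.7 dy 3.9 turn units -0.44 F [ 0.6 -8.3 12.4] gap 12.2
t 8.8333 cradle 3.2 68.5 z 69.7 rpy [-179.67   -6.58  -85.86] need tool dx -9.4 dy 4.5 turn units -0.44 F [ 0.7 -0.2  0.1] gap 4.4
```

View pics/side6zz.png

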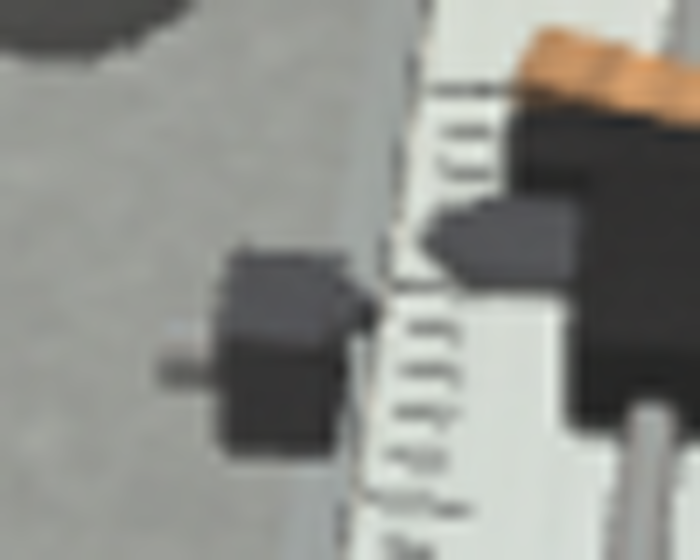

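The post slipped out of the fingers and the carriage is running home. The tool had tilted 6.6°, because every row re-anchors on the loaded pose. I'll look at the situation before regrasping.

```bash
python3 - <<'E'
from h import *
cv2.imwrite("pics/side7.png",snapshot("side")[:,:,::-1])
rep(-1,78)
a=cv2.imread("pics/side6.png")[80:240,250:370];b=cv2.imread("pics/side7.png")[80:240,250:370];
cv2.imwrite("pics/side67.png",cv2.resize(np.hstack([a,b]),None,fx=3.3,fy=3.3,interpolation=cv2.INTER_CUBIC))
E
```

```text
t 8.8833 cradle 2.8 69.5 z 68.9 rpy [-179.72   -6.47  -85.85] need tool dx -8.4 dy 4.1 turn units -0.44 F [-0.2  0.3  0.7] gap 0.2
```

View pics/side67.png

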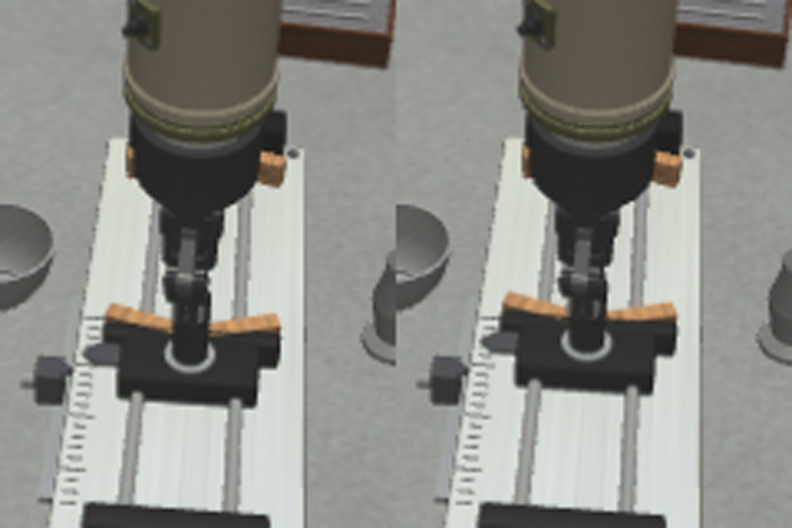

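```bash
python3 - <<'E'
from h import *
for x,y,z in((2.8,69.5,69),(2.8,69.5,88),(0,60,105),(0,60,45),(0,50,105),(0,50,45),(2.8,69.5,105)):
    p=proj("side",np.r_[C+x*ex+y*ey,z])[0]; print(x,y,z,p,((p-[250,80])*3.3).round())
cv2.imwrite("pics/side8.png",snapshot("side")[:,:,::-1])
b=cv2.imread("pics/side8.png")[80:240,250:370]
cv2.imwrite("pics/side8z.png",cv2.resize(b,None,fx=5,fy=3.7,interpolation=cv2.INTER_CUBIC))
rep()
E
```

```text
2.8 69.5 69 [305.75154937 183.01802292] [184. 340.]
2.8 69.5 88 [306.08376517 177.03262436] [185. 320.]
0 60 105 [307.87289318 168.71609552] [191. 293.]
0 60 45 [306.7688784  187.53221553] [187. 355.]
0 50 105 [308.11216905 165.71619904] [192. 283.]
0 50 45 [307.00576415 184.53999003] [188. 345.]
2.8 69.5 105 [306.38898903 171.52468595] [186. 302.]
t 8.9333 cradle 2.2 70.1 z 68.1 rpy [-179.8    -6.4   -85.83] need tool dx 70.2 dy -0.2 turn units -0.43 F [ 0.8  0.7 -1.1] gap 0.2
```

View pics/side8z.png

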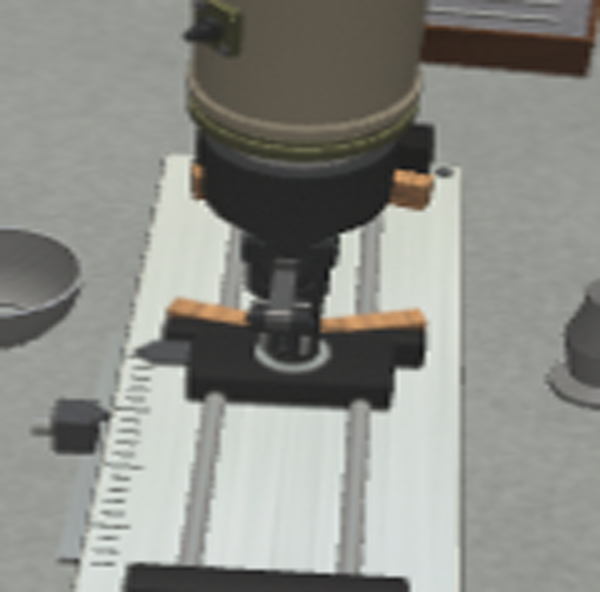

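```bash
python3 - <<'E'
from h import *
s=cv2.imread("pics/side0.png")
s2=cv2.imread("pics/top0.png")
a=cv2.resize(s[145:185,290:330],None,fx=10,fy=10,interpolation=cv2.INTER_CUBIC)
b=cv2.resize(s2[210:250,360:400],None,fx=10,fy=10,interpolation=cv2.INTER_CUBIC)
im=np.hstack([a,b]); im=np.clip(im.astype(float)*1.8,0,255).astype(np.uint8)
cv2.imwrite("pics/post.png",im)
E
```

```text
(no output)
```

View pics/post.png

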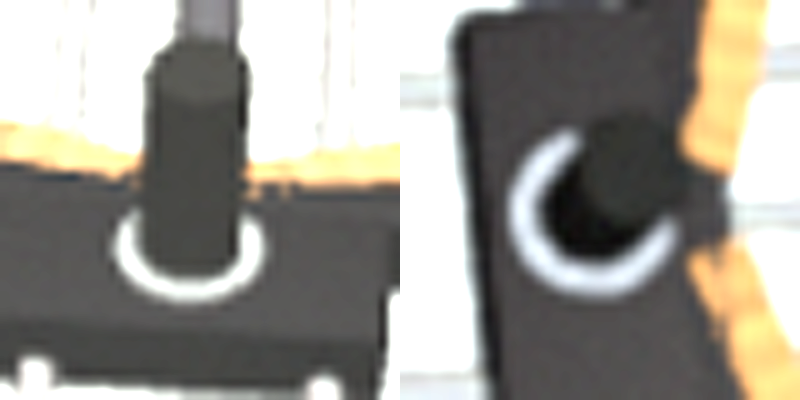

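```bash
python3 - <<'E'
from h import *
qs=lambda x,y:(290+(x+.5)/10-.5,145+(y+.5)/10-.5)
qt=lambda x,y:(360+(x+.5)/10-.5,210+(y+.5)/10-.5)
print("side top",cr("side",qs(198,70),105),"foot",cr("side",qs(190,248),45),"edges",cr("side",qs(145,75),105),cr("side",qs(248,75),105))
print("top top",cr("top",qt(230,163),105),"ring",cr("top",qt(196,212),46))
rep(0,0)
E
```

```text
side top (np.float64(-0.3), np.float64(0.8)) foot (np.float64(-0.8), np.float64(-3.0)) edges (np.float64(12.0), np.float64(3.7)) (np.float64(-12.0), np.float64(1.4))
top top (np.float64(0.8), np.float64(0.9)) ring (np.float64(0.2), np.float64(-1.5))
t 8.9333 cradle 2.2 70.1 z 68.1 rpy [-179.8    -6.4   -85.83] need tool dx 70.2 dy -0.2 turn units -0.43 F [ 0.8  0.7 -1.1] gap 0.2
```

```bash
python3 -m pendant '[[[0,0,-0.3,0],[0,0,-0.6,-0.2],[0,0,-0.7,-0.2],[0,0,-0.7,0],[0,0,-0.6,0],[0,0,-0.3,0],[0.5,0,0,0],[0.8,0,0,0],[0.8,0,0,0],[0.5,0.05,0,0]]]' 0.3 25
python3 -c "
from h import *
rep(0,0)"
```

```text
time: 9.77
tool_pos: [560.8, -82.9, 144.0]
tcp_rot: [180.0, -6.3, -83.3]
ft_force: [-0.6, 0.3, -0.0]
finger_gap: 55.2
t 9.7667 cradle 1.3 27.2 z 144.0 rpy [179.95  -6.3  -83.33] need tool dx 27.2 dy 1.5 turn units 0.11 F [-0.6  0.3 -0. ] gap 55.2
```

```bash
python3 -m pendant '[[[0.4,0.05,0,0.1],[0.4,0.03,0,0],[0.1,0,0.2,0],[0,0,0.5,0],[0,0,0.5,0],[0,0,0.5,0],[0,0,0.5,0],[0,0,0.4,0],[0,0,0.2,0],[0,0,0,0]]]' 0.3 25
python3 -c "
from h import *
rep(0,-1.8)"
```

```text
time: 10.6
tool_pos: [558.6, -109.9, 80.0]
tcp_rot: [179.6, -6.1, -83.9]
ft_force: [0.1, 0.8, 0.9]
finger_gap: 55.0
t 10.6 cradle -3.9 0.6 z 80.0 rpy [179.64  -6.15 -83.9 ] need tool dx 2.4 dy -3.9 turn units -0.01 F [0.1 0.8 0.9] gap 55.0
```

```bash
python3 -m pendant '[[[0,-0.1,0.3,0],[0,-0.08,0.4,0],[0,0,0.3,0],[0,0,0.1,0],[0,0,0,0],[0,0,0,0],[0,0,0,0],[0,0,0,0],[0,0,0,0],[0,0,0,0]]]' 0.3 25
python3 - <<'E'
from h import *
rep(0,-1.8)
cv2.imwrite("pics/side9.png",snapshot("side")[:,:,::-1])
b=cv2.imread("pics/side9.png")[80:240,250:370]
cv2.imwrite("pics/side9z.png",cv2.resize(b,None,fx=5,fy=3.7,interpolation=cv2.INTER_CUBIC))
E
```

```text
time: 11.43
tool_pos: [564.0, -111.8, 57.2]
tcp_rot: [179.8, -6.2, -83.9]
ft_force: [0.1, 0.6, 0.4]
finger_gap: 55.5
t 11.4333 cradle 1.3 -1.8 z 57.2 rpy [179.76  -6.19 -83.87] need tool dx -0.0 dy 1.3 turn units -0.0 F [0.1 0.6 0.4] gap 55.5
```

View pics/side9z.png

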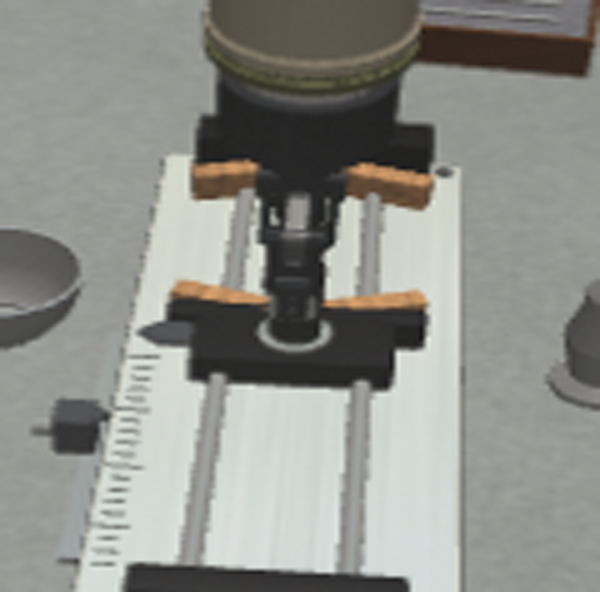

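The fingers straddle the post, the carriage is home and the rider hasn't moved. I'll pinch gently, then press lightly against the home stop to take the tilt out of the wrist.

```bash
python3 -m pendant '[[[0,0.04,0,0],[0,0.02,0,0],[0,0,0,0],[0,0,0,0],[0,0,0,0],[0,0,0,0],[0.1,0,0,0],[0.1,0,0,0],[0.1,0,0,0],[0.1,0,0,0]]]' -1 25
python3 -c "
from h import *
rep(0,-1.8)"
```

```text
time: 12.32
tool_pos: [563.6, -115.2, 58.3]
tcp_rot: [179.8, -5.7, -83.8]
ft_force: [-1.5, 6.6, 2.1]
finger_gap: 24.8
t 12.3167 cradle 0.5 -5.2 z 58.3 rpy [179.81  -5.71 -83.85] need tool dx -3.4 dy 0.5 turn units 0.0 F [-1.5  6.6  2.1] gap 24.8
```

```bash
python3 -m pendant '[[[0.1,0,0,0],[0.1,0,0,0],[0.1,0,0,0],[0.1,0,0,0],[0.1,0,0,0],[0.1,0,0,0],[0.1,0,0,0],[0.1,0,0,0],[0.1,0,0,0],[0.1,0,0,0]]]' -1 25
python3 -c "
from h import *
rep(0,-1.8)"
```

```text
time: 13.15
tool_pos: [563.3, -114.0, 57.9]
tcp_rot: [179.5, -3.8, -83.4]
ft_force: [-1.8, 7.3, 2.4]
finger_gap: 24.5
t 13.15 cradle 0.4 -4.0 z 57.9 rpy [179.55  -3.83 -83.39] need tool dx -2.2 dy 0.4 turn units 0.1 F [-1.8  7.3  2.4] gap 24.5
```

```bash
python3 -m pendant '[[[0.13,0,0,0.05],[0.13,0,0,0],[0.13,0,0,0],[0.13,0,0,0],[0.13,0,0,0],[0.13,0,0,0.05],[0.13,0,0,0],[0.13,0,0,0],[0.13,0,0,0],[0.13,0,0,0]]]' -1 25
python3 -c "
from h import *
rep(0,-1.8)"
```

```text
time: 13.98
tool_pos: [563.0, -112.5, 57.3]
tcp_rot: [179.2, -1.4, -83.3]
ft_force: [-1.6, 9.7, 4.6]
finger_gap: 24.9
t 13.9833 cradle 0.3 -2.4 z 57.3 rpy [179.23  -1.4  -83.28] need tool dx -0.6 dy 0.3 turn units 0.12 F [-1.6  9.7  4.6] gap 24.9
```

```bash
python3 -m pendant '[[[0.13,0,0,0],[0.13,0,0,0],[0.13,0,0,0],[0.13,0,0,0],[0.13,0,0,0],[0.13,0,0,0],[0.13,0,0,0],[0.13,0,0,0],[0.13,0,0,0],[0.13,0,0,0]]]' -1 25
python3 -c "
from h import *
rep(0,-1.8)"
```

```text
time: 14.82
tool_pos: [562.7, -110.8, 56.7]
tcp_rot: [178.9, 1.1, -82.6]
ft_force: [-2.5, 9.5, 3.4]
finger_gap: 25.0
t 14.8167 cradle 0.2 -0.7 z 56.7 rpy [178.87   1.05 -82.64] need tool dx 1.1 dy 0.2 turn units 0.26 F [-2.5  9.5  3.4] gap 25.0
```

```bash
python3 -m pendant '[[[-0.05,0,0,0.1],[-0.05,0,0,0.1],[-0.2,0,0,0.05],[-0.5,0,0,0],[-0.6,0,0,0],[-0.6,0,0,0],[-0.6,0,0,0],[-0.5,0,0,0],[-0.3,0,0,0],[-0.15,0,0,0]]]' -1 25
python3 - <<'E'
from h import *
rep(0,78)
cv2.imwrite("pics/side10.png",snapshot("side")[:,:,::-1])
rep(0,78)
s=cv2.imread("pics/side10.png")
cv2.imwrite("pics/side10zz.png",cv2.resize(s[160:210,245:310],None,fx=12,fy=12,interpolation=cv2.INTER_CUBIC))
E
```

```text
time: 15.65
tool_pos: [556.2, -49.2, 56.9]
tcp_rot: [178.9, 0.0, -84.3]
ft_force: [0.2, -9.4, -1.0]
finger_gap: 24.5
t 15.65 cradle 0.2 61.2 z 56.9 rpy [ 1.7895e+02  2.0000e-02 -8.4270e+01] need tool dx -16.8 dy 0.4 turn units -0.09 F [ 0.2 -9.4 -1. ] gap 24.5
t 15.7 cradle 0.2 61.4 z 56.9 rpy [ 1.7894e+02  2.0000e-02 -8.4270e+01] need tool dx -16.6 dy 0.3 turn units -0.09 F [ 0.8 -8.  -1.6] gap 24.8
```

View pics/side10zz.png

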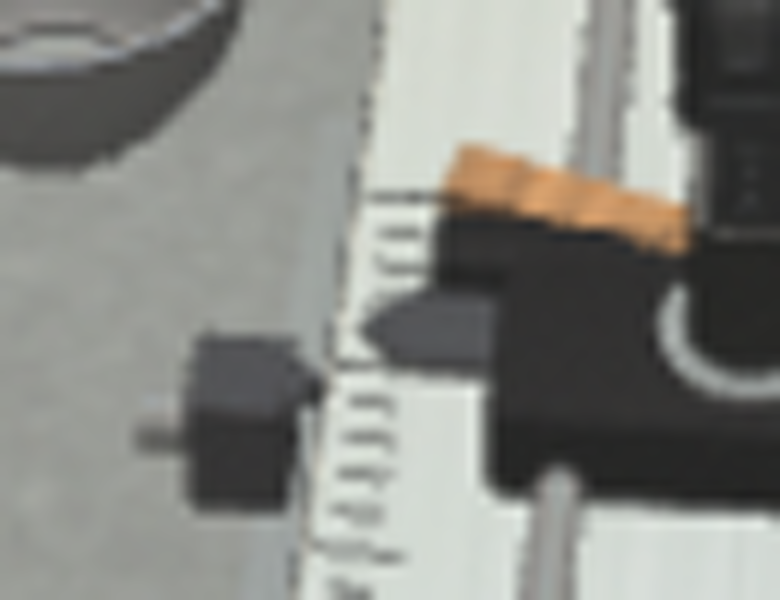

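```bash
python3 - <<'E'
from h import *
q=lambda x,y:(245+(x+.5)/12-.5,160+(y+.5)/12-.5)
print(cr("side",q(362,330),43),cr("side",q(325,383),43)); rep()
E
```

```text
(np.float64(75.5), np.float64(63.4)) (np.float64(81.1), np.float64(78.5))
t 15.7 cradle 0.2 61.4 z 56.9 rpy [ 1.7894e+02  2.0000e-02 -8.4270e+01] need tool dx 61.4 dy -0.3 turn units -0.09 F [ 0.8 -8.  -1.6] gap 24.8
```

```bash
python3 -m pendant '[[[-0.2,0,0,0],[-0.25,0,0,0],[-0.25,0,0,0],[-0.2,0,0,0],[-0.2,0,0,0],[-0.15,0,0,0],[-0.1,0,0,0],[-0.1,0,0,0],[-0.1,0,0,0],[-0.1,0,0,0]]]' -1 25
python3 - <<'E'
from h import *
rep(0,78)
cv2.imwrite("pics/side11.png",snapshot("side")[:,:,::-1])
rep(0,78)
s=cv2.imread("pics/side11.png")
cv2.imwrite("pics/side11zz.png",cv2.resize(s[160:210,245:310],None,fx=12,fy=12,interpolation=cv2.INTER_CUBIC))
E
```

```text
time: 16.53
tool_pos: [554.5, -33.2, 56.9]
tcp_rot: [179.1, -1.5, -84.9]
ft_force: [1.1, -10.7, -3.6]
finger_gap: 24.8
t 16.5333 cradle 0.3 77.3 z 56.9 rpy [179.07  -1.5  -84.9 ] need tool dx -0.7 dy 0.3 turn units -0.23 F [  1.1 -10.7  -3.6] gap 24.8
t 16.5833 cradle 0.3 77.4 z 56.8 rpy [179.07  -1.51 -84.9 ] need tool dx -0.6 dy 0.3 turn units -0.23 F [  1.4 -10.1  -1.9] gap 24.7
```

View pics/side11zz.png

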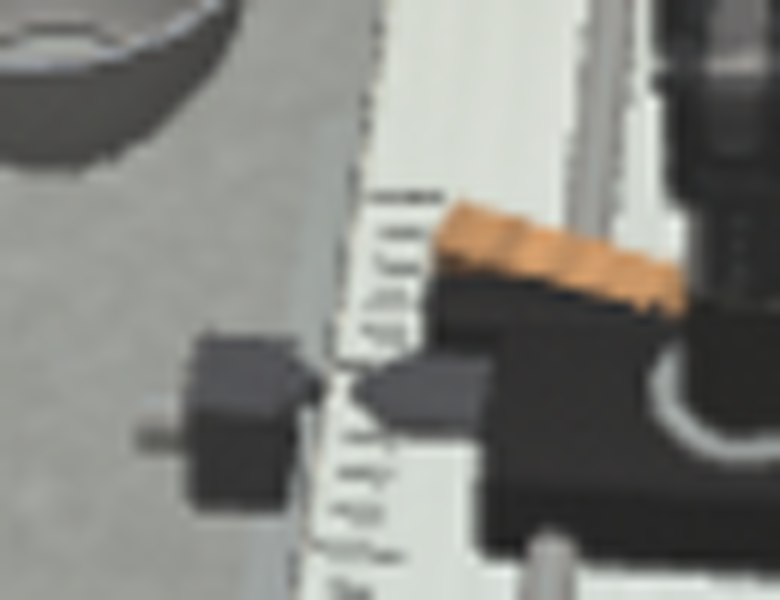

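Tip to tip: pointer tip at (352,389), rider tip at (325,385), with the tool nearly upright at −1.5°. Camera calls keep the last target without re-anchoring, so I'll hold with those and watch the drift.

```bash
python3 - <<'E'
from h import *
q=lambda x,y:(245+(x+.5)/12-.5,160+(y+.5)/12-.5)
print(cr("side",q(352,389),43),cr("side",q(325,385),43))
for i in range(12):
    im=snapshot("side")
    if i%4==3: rep(0,78)
cv2.imwrite("pics/side12.png",im[:,:,::-1])
cv2.imwrite("pics/side12zz.png",cv2.resize(im[160:210,245:310,::-1],None,fx=12,fy=12,interpolation=cv2.INTER_CUBIC))
t=snapshot("top");cv2.imwrite("pics/top12.png",t[:,:,::-1])
E
```

```text
(np.float64(75.7), np.float64(79.7)) (np.float64(81.1), np.float64(79.1))
t 16.7833 cradle 0.3 77.4 z 56.8 rpy [179.07  -1.49 -84.9 ] need tool dx -0.6 dy 0.3 turn units -0.23 F [ 0.4 -9.5 -1.9] gap 24.6
t 16.9833 cradle 0.3 77.4 z 56.8 rpy [179.07  -1.48 -84.9 ] need tool dx -0.6 dy 0.3 turn units -0.23 F [  1.6 -10.   -0.6] gap 24.5
t 17.1833 cradle 0.3 77.4 z 56.8 rpy [179.07  -1.48 -84.9 ] need tool dx -0.6 dy 0.3 turn units -0.23 F [ 1.  -9.8 -1.5] gap 24.5
```

View pics/side12zz.png

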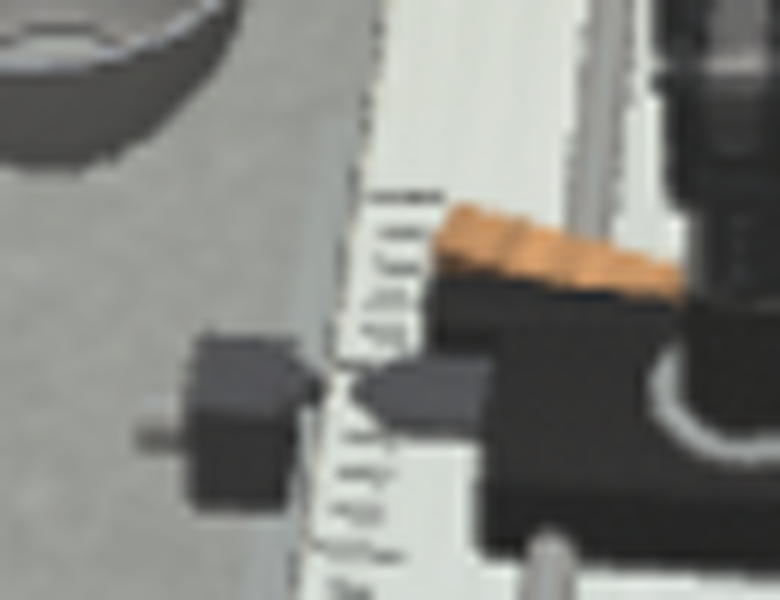

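View pics/side12.png

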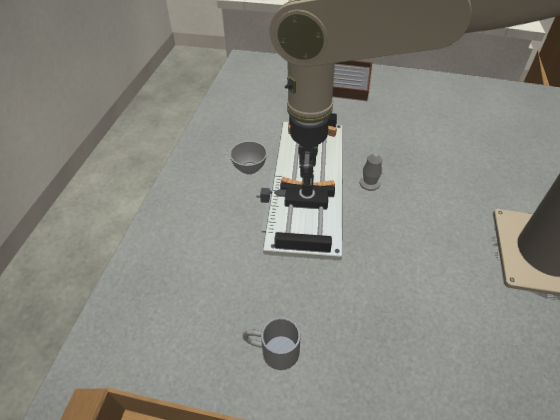

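The pose is steady: the TCP hasn't moved over 0.6 s and the wrist carries about 10 N. The tips are level within about 1 mm, the rider's pixels are unchanged and the silver is where it was. Handing in.

```bash
python3 - <<'E'
from h import *
print(hand_in()); rep(0,78)
E
```

```text
the job is handed in; nothing more can be done
None
the job is handed in; nothing more can be done
```

I gripped the post from above, eased the jaw open to the rider, and handed in with the robot still holding the post there, about 17 s into the 40 s. It took two tries.

**First try:** I reached the rider, but the post then slipped out of the fingers and the jaw ran home. The tool had been tilting under the spring load, to about 6.6°, though I never established exactly how the post got free. I pinched it again with 25 N, pressed lightly against the home stop to take the tilt out, and opened the jaw again in fewer moves.

**Last checks before handing in:**
- **Alignment:** the side view put the pointer at 79.7 mm and the rider at 79.1 mm along the slide, a gap of about 0.6 mm.
- **Holding:** the arm did not move over 0.6 s. The wrist carried about 10 N, which matches the spring, and the fingers stayed closed on the post at a 24.5 mm gap.
- **Surroundings:** by eye, the rider and silver stood where they started in the side view. I did not measure them again.

**Where checks disagreed or fell short:**
- My first coarse readings of the rider's place differed by up to 6 mm between the two cameras. Closer readings agreed to within 2 mm.
- The arm hid the tips from the top camera, so the final alignment rests on the side view alone.
- During the first try I judged the pointer about 1 mm past the rider at most, by the side view.

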